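# Warm the tube mould

### The arm

A 6-joint arm with a two-finger parallel gripper is mounted at the origin on the work surface. World frame = base frame: x ahead of the robot, y to its left, z up, the work surface at z = 0. Lengths are in m, angles in rad, forces in N, time in s.
With the tool pointing down it reaches from about 0.375 to 0.825 m from the base axis. Payload 5.5 kg.
Tool frame: the origin (TCP) lies midway between the tips of the shut fingers; the grasp point (between the pads) lies 19 mm behind it (bot.tcp_to_grasp is the distance from the TCP to the grasp point, in m); z points along the fingers, y is the direction in which the jaws open and shut (so a half turn about z gives the same grasp; the last joint's range is limited). The gripper opens to 85 mm and grips with 20 to 120 N. Pads are 22 mm wide; open, the fingers measure 114 mm over their backs; the gripper's body (76 mm by 85 mm) begins 54 mm behind the grasp point. The pads swing forward as they close: fully open they stand 13 mm farther back than shut.
Start: joints at [-1.336, 0.314, -0.047, 1.21, 0, 1.571], TCP at [0.14, -0.584, 0.231] pointing down, gripper open.
Joint ranges: [-2.67, 2.67], [-0.69, 1.73], [-1.03, 1.25], [-2.08, 2.16], [-1.42, 1.45], [-3.14, 3.14]. Speed limits (rad/s): [2.39, 2.39, 3.01, 3.14, 3.14, 3.14].

### API

Orientations are given as a unit quaternion [w, x, y, z].
In Python, from cell import bot gives the robot as it stands.
- The arm moves only by the tool send_rows, never from a script. Its argument "commands" is a list of rows, each a list of 3 entries, a list of its own where there are three numbers: the shift along the tool's x, y, z in mm, then the turn, a rotation vector about the tool's x, y, z in degrees, then the finger opening in mm, from 0 to 85.4. A call has 1 to 20 rows; each row shifts and turns the commanded pose from where the row before left it, along the tool's axes as they then stand; what a row does not reach is not made up. A row lasts 1/8 s, in which the tool goes at most 62.5 mm and 10.7 degrees, less where a joint would pass 70% of its speed; a pose out of reach is approached as far as the arm can. A call with a gripper value outside its range is refused whole. The fingers move at their own pace and stop on an object; "newtons" is the grip in N (left out, the last holds). Time passes only in rows, so rows that do not move let the fingers close. It gives the time, the measured TCP pose, the force and the opening at its end, in the units of the state.
- bot.get_obs(): the state, without advancing time (a new reading comes with each control period).
- bot.camera(name): name is "scene" or "top" or "wrist"; returns (picture, depth): 420x560x3 uint8, blue, green, red; 420x560 float32, m along the optical axis (not along the pixel's ray), 0 where there is no reading.
- bot.get_calibration(name): a dict with "mtx" (3x3 intrinsics, pixels), "eye" and "rotation" of the camera in the world. Camera axes: x right, y down, z forward; pixel columns grow to the right and rows downward; lengths in m; the calibration is good to about 2 mm. A picture is of the moment at which its call begins: read the wrist's pose just before it. get_calibration takes no time and is no camera call; for the wrist camera it gives the pose at the moment of the call.
- bot.sign_off(): hands the job in, once; it reports no verdict.
Trained networks look in the newest picture that a camera, given by its name, has taken for a name from the list of things; names that differ only in an ending like _2 or _b are one class to them, and where a whole thing is asked for, a point or a joint stands for the part that bears it (a point fixed in the world has none). Each returns a list of dicts, best first, with "conf" (0 to 1); they miss things now and then, are a little off and sometimes report something else, mostly with a low value. They report only what shows in the picture. A call takes as long as a camera call. They do not tell look-alikes from the thing itself.
- bot.silhouettes(name, camera): "mask" (420x560 bool, what is visible of it).
- bot.place_of(name, camera): "location" ([x, y, z] in m, in world coordinates, good to about 4 mm: a listed point, or the origin of a listed thing).
The state is a dict: "time": time; "joints": joint angles; "joint_velocities": joint speeds; "joint_efforts": joint torques, N m; "position": TCP position; "tcp_rot": TCP orientation; "force": force on the tool from outside, world axes, zero at the start; "moment": the same for the moment, N m; "grip_width": finger opening in m.
Only numpy, scipy, OpenCV 4.12 (cv2) and the standard library are available. Lean on these libraries where they do the work, as an engineer would, in place of code of your own. Each camera call takes 0.05 s, during which the arm holds its last target. There are 200 camera calls.

### The job

Slide the frosted-glass top of the pine case out of the way, take out the grey PVC tube mould, and set it down (do not drop it) upright, wholly on the bare aluminium disc on the warmer. Then turn the one zone knob that serves that spot (the four bar knobs are in the same left-to-right order as the four spots) clockwise until its bar lies along the row of knobs, and let go. Do not touch the other controls at all, and leave everything else standing where it is.

Things in the scene. Friction and masses are not known exactly. Their poses are not given: they have to be found in the camera images.
- tube: the grey PVC tube mould: upright tube 40 mm outside diameter, 34 mm inside, 100 mm tall, open at the top, with a cap 44 mm across and 20 mm tall on its lower end. 0.08 to 0.17 kg. Origin at the centre of its underside, z up. It starts standing on the floor of the case, in either half, about 85 mm from the case's middle along the case's x
- case: pine case, fixed, 380 (its x) x 170 (its y) x 120 mm tall, walls and floor 10 mm thick, open at the top but for the sliding glass; two 12 mm high rails, 8 mm wide, along the top of its long walls (132 mm in all). Origin at the centre of its underside; its x runs along its length, away from the robot, at yaw within 0.15 rad of world x
- door (a joint): sliding frosted-glass top of the case, m. 0: over the near half (-x of the case); 0.16: over the far half (+x). It starts about half way, partly over both halves, so that the tube cannot be lifted out. The pane is 200 mm along the case's x, 148 mm wide, 8 mm thick, its top 129 mm above the worktop; it stays where it is left, friction about 1.5 N, stops at both ends
- door_handle (a point): centre of the wooden grip ridge in the middle of the glass pane: 12 mm thick along the case's x (the sliding direction), 60 mm long across, 34 mm tall from the pane's top (top of the ridge 163 mm above the worktop, this point 17 mm below that). Moves with the pane
- warmer: the mould warmer, fixed: white box 300 (its x) x 360 (its y) x 50 mm tall. Origin at the centre of its underside; x away from the robot, y to the left, yaw within 0.12 rad. Four round 72 mm spots in a row on its top at x = +50 mm, y = +120, +40, -40, -120 mm; each holds either the bare disc or a bystander. Control strip along its near edge at x = -100 mm. A 6 mm high lip separates the two, at x = -45 mm
- disc: bare aluminium heat-spreader disc, 68 mm across, 3 mm thick, fixed on one of the warmer's four spots (which one varies). Origin at the centre of its underside, at the height of the warmer's top (50 mm above the worktop)
- control1: zone knob 1 with its collar, first from the left; serves the spot that is first from the left. Warmer x = -100, y = 84 mm. Origin on the knob's axis at the warmer's top (50 mm above the worktop), axes parallel to the warmer's. Knob: round black skirt 34 mm across up to 10 mm above the warmer's top, then a grip bar 34 mm long, 11 mm thick, from 10 to 36 mm above it, with a white line on top. Knob axes are 56 mm apart
- knob1 (a joint): angle of zone knob 1, rad, growing clockwise seen from above. At 0 the bar lies along the warmer's x (pointing to and from the robot), at 1.571 along its y (along the row). Range 0 to 2.4, starts 0.1 to 0.65; stays where it is left, friction 0.03 N m
- control2: zone knob 2 with its collar, second from the left; serves the spot that is second from the left. Warmer x = -100, y = 28 mm. Origin on the knob's axis at the warmer's top (50 mm above the worktop), axes parallel to the warmer's. Knob: round black skirt 34 mm across up to 10 mm above the warmer's top, then a grip bar 34 mm long, 11 mm thick, from 10 to 36 mm above it, with a white line on top. Knob axes are 56 mm apart
- knob2 (a joint): angle of zone knob 2, rad, growing clockwise seen from above. At 0 the bar lies along the warmer's x (pointing to and from the robot), at 1.571 along its y (along the row). Range 0 to 2.4, starts 0.1 to 0.65; stays where it is left, friction 0.03 N m
- control3: zone knob 3 with its collar, third from the left; serves the spot that is third from the left. Warmer x = -100, y = -28 mm. Origin on the knob's axis at the warmer's top (50 mm above the worktop), axes parallel to the warmer's. Knob: round black skirt 34 mm across up to 10 mm above the warmer's top, then a grip bar 34 mm long, 11 mm thick, from 10 to 36 mm above it, with a white line on top. Knob axes are 56 mm apart
- knob3 (a joint): angle of zone knob 3, rad, growing clockwise seen from above. At 0 the bar lies along the warmer's x (pointing to and from the robot), at 1.571 along its y (along the row). Range 0 to 2.4, starts 0.1 to 0.65; stays where it is left, friction 0.03 N m
- control4: zone knob 4 with its collar, fourth from the left (rightmost); serves the spot that is fourth from the left (rightmost). Warmer x = -100, y = -84 mm. Origin on the knob's axis at the warmer's top (50 mm above the worktop), axes parallel to the warmer's. Knob: round black skirt 34 mm across up to 10 mm above the warmer's top, then a grip bar 34 mm long, 11 mm thick, from 10 to 36 mm above it, with a white line on top. Knob axes are 56 mm apart
- knob4 (a joint): angle of zone knob 4, rad, growing clockwise seen from above. At 0 the bar lies along the warmer's x (pointing to and from the robot), at 1.571 along its y (along the row). Range 0 to 2.4, starts 0.1 to 0.65; stays where it is left, friction 0.03 N m
- timer: round timer dial at the left end of the row of controls, 36 mm across, 26 mm tall, 56 mm left of zone knob 1; does not move. Origin on its axis at the warmer's top
- mains: mains toggle at the right end of the row, 36 x 26 mm plate with a 4 mm radius lever to 36 mm tall, 56 mm right of zone knob 4; does not move. Origin at its centre at the warmer's top
- jug: bystander: small stainless pouring jug, 60 mm across, 95 mm tall, handle reaching 55 mm out from its axis. Origin at the centre of its underside
- jar: bystander: glass jar with brown lid, 58 mm across, 75 mm tall. Origin at the centre of its underside
- minitray: bystander: small teal silicone cavity tray, 58 x 58 x 28 mm. Origin at the centre of its underside
- dividers: bystander: clear acrylic divider grid, 80 x 80 x 60 mm tall, standing in the other half of the case. Origin at the centre of its underside
- bottle1: bystander: amber bottle, 52 mm across, 150 mm tall, left of the case. Origin at the centre of its underside
- bottle2: bystander: white tub, 60 mm across, 130 mm tall, right of the warmer. Origin at the centre of its underside
- spatula: bystander: spatula about 200 mm long lying on the worktop, right of the warmer (origin near its middle)
Things that resemble listed ones, but are neither listed nor needed, are in the scene too. Leave any blue or yellow look-alike of the tube alone.

How it is judged:
By the outcome, as a careful person would: the job done as asked, in the order asked, and still so for the second after the job is handed in, with the robot touching nothing.
It also fails if it takes over 64 s, if anything falls off the work surface, if the arm or the gripper's body presses on something with over 40 N, if the wrist force passes 120 N, or if a joint passes its speed limit or range.

## Working session

There is one attempt and no reset: what is moved stays moved. The work goes in short steps, Python scripts to look and compute and a tool call to move; the robot and the scene stay as the last step left them, time stands still between calls to the robot, and variables do not carry over. Pictures are saved under pics/ and viewed, about 8 in all and at most 12, crops included, and the job is handed in when it is done.

Besides the shell and the picture viewer there is one more tool, called by a JSON object that holds its "method" and its "body", one argument or row to a line. send_rows: Moves the arm, as the interface text tells. Its arguments: {"type":"object","properties":{"commands":{"type":"array","items":{"type":"array"}},"newtons":{"type":"number"}},"required":["commands"]}

```bash
mkdir -p pics
cat > h.py <<'E'
import numpy as np, cv2
from cell import bot
from scipy.spatial.transform import Rotation as R
def snap(n,f=None):
    im,d=bot.camera(n)
    if f: cv2.imwrite('pics/'+f,im)
    return im,d
def world(n,d,cal=None):
    c=cal or bot.get_calibration(n); K=np.array(c['mtx']);Rm=np.array(c['rotation']);e=np.array(c['eye'])
    v,u=np.mgrid[:d.shape[0],:d.shape[1]]
    P=np.stack([(u-K[0,2])/K[0,0]*d,(v-K[1,2])/K[1,1]*d,d],-1)
    return P@Rm.T+e
def proj(n,p):
    c=bot.get_calibration(n); q=(np.array(p)-c['eye'])@np.array(c['rotation']); q=np.array(c['mtx'])@q; return q[:2]/q[2]
E
python3 - <<'E'
from h import *
print(bot.get_obs())
a,_=snap('top'); b,_=snap('scene')
cv2.imwrite('pics/a.png',a);cv2.imwrite('pics/b.png',b)
for c in('top','scene'):
  for n in ['tube','case','door_handle','warmer','disc','control1','control2','control3','control4','timer','mains','jug','jar','minitray','dividers','bottle1','bottle2']:
    print(c,n,[(round(r['conf'],2),np.round(r['location'],3).tolist()) for r in bot.place_of(n,c)[:3]])
print(bot.get_calibration('top'))
E
```

```text
{'time': 0.0, 'joints': array([-1.33601218e+00,  3.14238877e-01, -4.80563345e-02,  1.21018673e+00,
        7.00088645e-06,  1.57082891e+00]), 'joint_velocities': array([-1.99576719e-03, -3.52303976e-05, -1.28774861e-03,  1.38190210e-03,
        1.88070292e-03, -1.26201604e-03]), 'joint_efforts': array([-1.91457337e-03, -5.39596546e+01,  3.39743543e+01,  1.93617895e-02,
        7.52240067e-05,  3.52561884e-06]), 'position': array([ 0.13945144, -0.58299202,  0.23043682]), 'tcp_rot': array([-8.37413333e-04,  9.93119016e-01,  1.17106406e-01, -9.52488982e-05]), 'force': array([-0.35283746,  0.47720015, -0.27791574]), 'moment': array([-0.04326419,  0.04536383,  0.02057277]), 'grip_width': 0.08531931622159811}
top tube [(0.64, [0.461, 0.442, 0.0]), (0.49, [0.815, 0.259, 0.0])]
top case [(0.93, [0.531, 0.267, -0.002]), (0.18, [0.467, -0.183, 0.049])]
top door_handle [(0.95, [0.533, 0.264, 0.144])]
top warmer [(0.91, [0.558, -0.093, -0.001]), (0.51, [0.453, -0.073, 0.046])]
top disc [(0.81, [0.597, 0.035, 0.051])]
top control1 [(0.54, [0.458, -0.125, 0.048]), (0.53, [0.455, -0.074, 0.048]), (
[... 1830 characters left out ...]
r [(0.75, [0.611, -0.127, 0.049]), (0.24, [0.619, 0.27, 0.008])]
scene minitray [(0.55, [0.617, -0.205, 0.049]), (0.38, [0.599, -0.041, 0.051])]
scene dividers [(0.63, [0.615, -0.204, 0.049])]
scene bottle1 [(0.72, [0.556, 0.482, -0.004]), (0.68, [0.602, -0.413, 0.002]), (0.26, [0.533, 0.264, 0.147])]
scene bottle2 [(0.72, [0.556, 0.482, -0.004]), (0.68, [0.602, -0.413, 0.002]), (0.26, [0.533, 0.264, 0.147])]
{'mtx': array([[537.96648264,   0.        , 269.76675948],
       [  0.        , 537.96648264, 204.96417871],
       [  0.        ,   0.        ,   1.        ]]), 'eye': array([0.39704476, 0.00204886, 1.59959455]), 'rotation': array([ 0.04975098, -0.69604026,  0.71516162, -0.03995812])}
```

View pics/a.png

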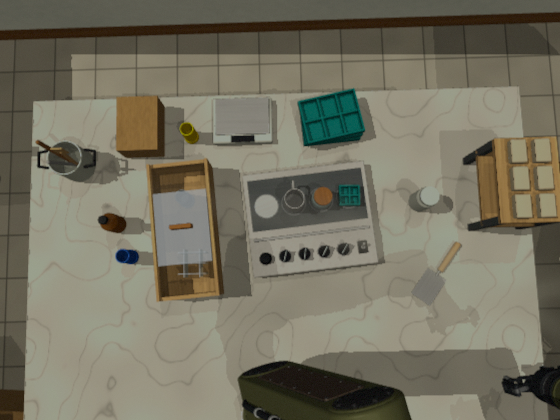

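View pics/b.png

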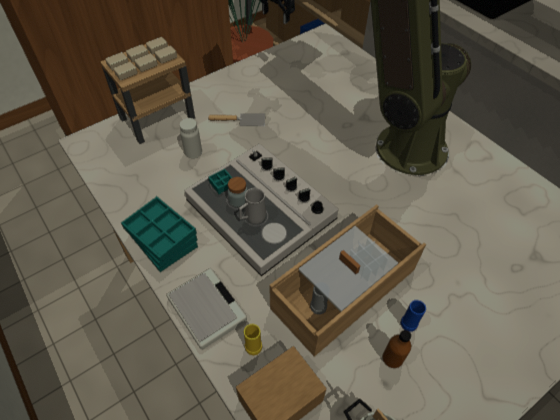

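```bash
sed -i "s/Rm=np.array(c\['rotation'\])/Rm=rot(c)/; s/@np.array(c\['rotation'\])/@rot(c)/" h.py
cat >> h.py <<'E'
def rot(c):
    w,x,y,z=c['rotation']; return R.from_quat([x,y,z,w]).as_matrix()
def state():
    o=bot.get_obs(); w,x,y,z=o['tcp_rot']; M=R.from_quat([x,y,z,w]).as_matrix()
    print('t',round(o['time'],2),'p',np.round(o['position']*1000,1),'psi',round(np.degrees(np.arctan2(M[1,0],M[0,0])),2),'F',np.round(o['force'],1),'w',round(o['grip_width']*1000,1),'j',np.round(o['joints'],2)); return o,M
def delta(p):
    "tool-axis shift (mm) to world point p"
    o,M=state(); return np.round(M.T@(np.array(p)-o['position'])*1000,1)
E
python3 - <<'E'
from h import *
for c in('top','scene'):
    im,d=snap(c); P=world(c,d)
    for n,zl,zh in(('case',.124,.14),('warmer',.046,.06)):
        m=bot.silhouettes(n,c)[0]['mask']&(d>0)
        q=P[m]; q=q[(q[:,2]>zl)&(q[:,2]<zh)][:,:2].astype(np.float32)
        if n=='case': # reject stray
            q=q[np.linalg.norm(q-[.531,.266],axis=1)<.22]
        print(c,n,len(q),cv2.minAreaRect(q))
    for n in('door_handle','timer','mains'): print(n,[(r['conf'],np.round(r['location'],4)) for r in bot.place_of(n,c)][:1])
o,M=state();print(M)
E
```

```text
top case 4526 ((0.527768611907959, 0.2641080319881439), (0.3784918487071991, 0.17259082198143005), 4.272420406341553)
top warmer 9599 ((0.5553661584854126, -0.0914122611284256), (0.2997399568557739, 0.3599185645580292), 5.4344401359558105)
door_handle [(0.6, array([0.5323, 0.2689, 0.1461]))]
timer []
mains [(0.53, array([ 0.4701, -0.2405,  0.0486]))]
scene case 5130 ((0.5311377048492432, 0.26428648829460144), (0.38015636801719666, 0.17216619849205017), 4.538379669189453)
scene warmer 6811 ((0.5583447813987732, -0.08966773748397827), (0.30231937766075134, 0.3627777397632599), 5.496623516082764)
door_handle [(0.98, array([0.5323, 0.2648, 0.1474]))]
timer [(0.65, array([0.4418, 0.039 , 0.0521]))]
mains [(0.48, array([ 0.4693, -0.2333,  0.0528]))]
t 2.4 p [ 139.6 -583.6  231.3] psi 13.45 F [0.6 0.1 0. ] w 85.5 j [-1.34  0.31 -0.05  1.21  0.    1.57]
[[ 9.72568265e-01  2.32617645e-01  2.28584869e-05]
 [ 2.32617646e-01 -9.72568264e-01 -5.83933306e-05]
 [ 8.64811983e-06  6.21087877e-05 -9.99999998e-01]]
```

{"method": "send_rows", "body": {
  "commands": [
    [[0,0,-40],[0,0,0],85],
    [[0,0,-40],[0,0,0],60],
    [[44,-29,0],[0,0,0],60],
    [[44,-29,0],[0,0,0],40],
    [[44,-29,0],[0,0,0],40],
    [[44,-29,0],[0,0,0],40],
    [[44,-29,0],[0,0,0],40],
    [[44,-29,0],[0,0,0],40],
    [[44,-29,0],[0,0,0],40],
    [[44,-29,0],[0,0,0],40],
    [[44,-29,0],[0,0,0],40],
    [[44,-29,0],[0,0,0],40],
    [[0,0,0],[0,0,-10.1],40],
    [[0,0,0],[0,0,-10.1],40],
    [[0,0,0],[0,0,-10.1],40],
    [[0,0,0],[0,0,-10.1],40],
    [[0,0,0],[0,0,-10.1],40],
    [[0,0,0],[0,0,-10.1],40],
    [[0,0,0],[0,0,-10.1],40],
    [[0,0,0],[0,0,-10.1],40]
  ],
  "newtons": 30
}}

```text
time: 4.9
position: [0.5001, -0.1991, 0.3114]
tcp_rot: [0.0, 0.678, 0.735, 0.0]
force: [-0.7, 1.1, 0.7]
grip_width: 0.0401
```

```bash
python3 -c "
from h import *
print(delta([.5323,.2652,.24]))"
```

```text
t 4.9 p [ 500.1 -199.1  311.4] psi 94.59 F [-0.7  1.1  0.7] w 40.1 j [-0.38  0.18 -0.04  1.35  0.    1.11]
[460.3  69.3  71.4]
```

{"method": "send_rows", "body": {
  "commands": [
    [[46,6.9,0],[0,0,0],40],
    [[46,6.9,0],[0,0,0],40],
    [[46,6.9,0],[0,0,0],40],
    [[46,6.9,0],[0,0,0],40],
    [[46,6.9,0],[0,0,0],40],
    [[46,6.9,0],[0,0,0],40],
    [[46,6.9,0],[0,0,0],40],
    [[46,6.9,0],[0,0,0],40],
    [[46,6.9,0],[0,0,0],40],
    [[46,6.9,0],[0,0,0],40],
    [[0,0,35],[0,0,0],40],
    [[0,0,36],[0,0,0],40],
    [[0,0,0],[0,0,0],40]
  ]
}}

```text
time: 6.52
position: [0.5328, 0.264, 0.2375]
tcp_rot: [-0.001, 0.68, 0.733, -0.003]
force: [-0.4, 0.5, -0.1]
grip_width: 0.0403
```

```bash
python3 -c "
from h import *
im,d=snap('wrist','w1.png')
P=world('wrist',d)
for n in('door_handle','tube'): print(n,[(r['conf'],np.round(r['location'],4)) for r in bot.place_of(n,'wrist')][:2])
m=(P[...,2]>.152)&(P[...,2]<.175)&(np.abs(P[...,0]-.532)<.05)&(np.abs(P[...,1]-.265)<.06)&(d>0)
print(m.sum(),cv2.minAreaRect(P[m][:,:2].astype(np.float32)))
print(delta([.5323,.2652,.24]))"
```

```text
door_handle [(0.61, array([0.5318, 0.2642, 0.1453]))]
tube [(0.85, array([8.176e-01, 2.554e-01, 4.000e-04])), (0.72, array([ 0.4594,  0.4427, -0.004 ]))]
1200 ((0.5340011715888977, 0.26628589630126953), (0.011926230974495411, 0.0599629208445549), 4.05441427230835)
t 6.67 p [535.5 264.9 242. ] psi 94.24 F [ 0.2 -0.1  0.9] w 40.3 j [ 0.46  0.3  -0.04  1.23  0.    1.96]
[ 0.5 -3.2  2. ]
```

View pics/w1.png

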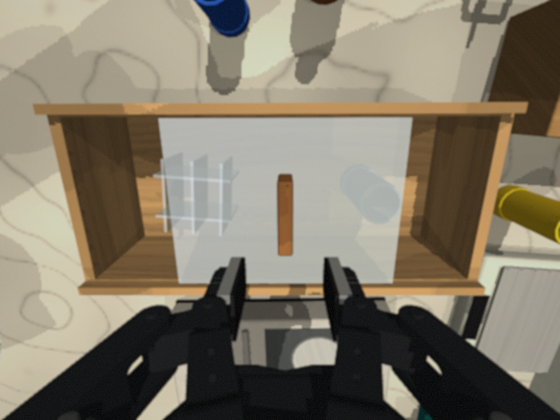

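{"method": "send_rows", "body": {
  "commands": [
    [[0,-1,34],[0,0,0],40],
    [[0,-1,34],[0,0,0],40],
    [[0,0,20],[0,0,0],40],
    [[0,0,13],[0,0,0],40],
    [[0,0,0],[0,0,0],40],
    [[0,-8,0],[0,0,0],40],
    [[0,-8,0],[0,0,0],40],
    [[0,-11,0],[0,0,0],40],
    [[0,-11,0],[0,0,0],40],
    [[0,-11,0],[0,0,0],40],
    [[0,-11,0],[0,0,0],40],
    [[0,-11,0],[0,0,0],40],
    [[0,-10,0],[0,0,0],40],
    [[0,-7,0],[0,0,0],40],
    [[0,-4,0],[0,0,0],40],
    [[0,0,0],[0,0,0],40],
    [[0,4,0],[0,0,0],40],
    [[0,4,-20],[0,0,0],40],
    [[0,0,-60],[0,0,0],40],
    [[0,0,-30],[0,0,0],60]
  ]
}}

```text
time: 9.18
position: [0.4502, 0.2588, 0.2519]
tcp_rot: [0.0, 0.68, 0.733, 0.001]
force: [0.3, 0.2, 0.0]
grip_width: 0.057
```

```bash
python3 -c "
from h import *
print(delta([.614,.271,.26]))
for c in ('top','scene'):
  im,d=snap(c,c+'2.png')
  for n in('door_handle','tube'): print(n,[(r['conf'],np.round(r['location'],4)) for r in bot.place_of(n,c)][:3])
"
```

```text
t 9.18 p [450.2 258.8 251.9] psi 94.23 F [0.3 0.2 0. ] w 57.0 j [ 0.52  0.15 -0.21  1.21  0.    2.02]
[ 1.000e-01  1.643e+02 -7.700e+00]
door_handle [(0.89, array([0.4539, 0.2608, 0.1466]))]
tube [(0.75, array([0.6243, 0.2671, 0.011 ])), (0.5, array([ 0.8181,  0.2595, -0.0009])), (0.48, array([ 5.572e-01, -9.070e-02,  5.000e-04]))]
door_handle [(0.84, array([0.4528, 0.2592, 0.1483])), (0.36, array([ 0.5995, -0.4148, -0.    ]))]
tube [(0.98, array([0.6204, 0.2681, 0.0055])), (0.96, array([0.4599, 0.4381, 0.0015])), (0.95, array([0.8208, 0.2598, 0.0011]))]
```

{"method": "send_rows", "body": {
  "commands": [
    [[0,45,0],[0,0,0],65],
    [[0,45,0],[0,0,0],65],
    [[0,45,0],[0,0,0],65],
    [[-3,34,0],[0,0,0],65],
    [[0,0,0],[0,0,0],65],
    [[0,0,0],[0,0,0],65]
  ]
}}

```text
time: 10.22
position: [0.6167, 0.2675, 0.2477]
tcp_rot: [-0.001, 0.68, 0.733, -0.001]
force: [-0.7, 0.3, 0.4]
grip_width: 0.065
```

```bash
python3 -c "
from h import *
im,d=snap('wrist','w3.png')
P=world('wrist',d)
print('tube',[(r['conf'],np.round(r['location'],4)) for r in bot.place_of('tube','wrist')][:3])
m=(P[...,2]>.100)&(P[...,2]<.118)&(np.hypot(P[...,0]-.62,P[...,1]-.268)<.04)&(d>0)
print(m.sum(),np.round(P[m].max(0),4),cv2.minEnclosingCircle(P[m][:,:2].astype(np.float32)))
print(delta([.62,.268,.25]))"
```

```text
tube [(0.9, array([8.192e-01, 2.565e-01, 3.000e-04])), (0.72, array([0.6203, 0.2725, 0.013 ])), (0.71, array([ 0.4595,  0.4392, -0.0018]))]
568 [0.6407 0.29   0.114 ] ((0.6211280822753906, 0.2702266573905945), 0.020014921203255653)
t 10.32 p [616.6 267.9 248.9] psi 94.28 F [-0.5  0.6 -0.5] w 64.9 j [0.41 0.45 0.19 1.31 0.   1.91]
[-0.1  3.4 -1.1]
```

View pics/w3.png

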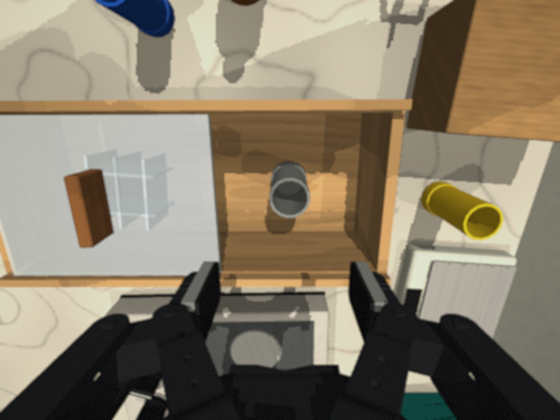

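{"method": "send_rows", "body": {
  "commands": [
    [[2,5,40],[0,0,0],65],
    [[0,0,45],[0,0,0],65],
    [[0,0,45],[0,0,0],65],
    [[0,0,30],[0,0,0],65],
    [[0,0,20],[0,0,0],65],
    [[0,0,3],[0,0,0],65],
    [[0,0,0],[0,0,0],38],
    [[0,0,0],[0,0,0],36],
    [[0,0,0],[0,0,0],36],
    [[0,0,0],[0,0,0],36],
    [[0,0,0],[0,0,0],36]
  ],
  "newtons": 40
}}

```text
time: 11.7
position: [0.6233, 0.2707, 0.0678]
tcp_rot: [0.0, 0.68, 0.733, 0.001]
force: [-1.2, 0.1, 5.6]
grip_width: 0.0382
```

```bash
python3 -c "
from h import *
state()"
```

```text
t 11.7 p [623.3 270.7  67.8] psi 94.26 F [-1.2  0.1  5.6] w 38.2 j [ 0.41  0.56 -0.06  0.95  0.    1.91]
```

{"method": "send_rows", "body": {
  "commands": [
    [[0,0,-15],[0,0,0],36],
    [[0,0,-30],[0,0,0],36],
    [[0,0,-40],[0,0,0],36],
    [[0,0,-40],[0,0,0],36],
    [[0,0,-40],[0,0,0],36],
    [[0,0,-20],[0,0,0],36],
    [[0,0,0],[0,0,0],36]
  ]
}}

```text
time: 12.58
position: [0.6237, 0.2707, 0.254]
tcp_rot: [0.001, 0.68, 0.733, 0.002]
force: [0.3, 0.9, -1.9]
grip_width: 0.0382
```

```bash
python3 -c "
from h import *
im,d=snap('scene')
print(delta([.5952,.0337,.25]))
for n in('tube','disc'): print(n,[(r['conf'],np.round(r['location'],4)) for r in bot.place_of(n,'scene')][:3])
"
```

```text
t 12.62 p [622.9 270.4 252.1] psi 94.25 F [-0.6 -0.1 -1.5] w 38.4 j [ 0.41  0.46  0.21  1.32 -0.    1.91]
[-234.   -45.2    1.9]
tube [(0.92, array([ 4.602e-01,  4.409e-01, -2.000e-04])), (0.88, array([ 0.8201,  0.2587, -0.0031])), (0.7, array([0.6249, 0.2701, 0.1966]))]
disc [(0.77, array([0.5903, 0.0361, 0.0494])), (0.25, array([ 0.5318,  0.2626, -0.0008]))]
```

{"method": "send_rows", "body": {
  "commands": [
    [[-20,-4,0],[0,0,0],36],
    [[-33,-6.5,0],[0,0,0],36],
    [[-33,-6.5,0],[0,0,0],36],
    [[-33,-6.5,0],[0,0,0],36],
    [[-33,-6.5,0],[0,0,0],36],
    [[-33,-6.5,0],[0,0,0],36],
    [[-33,-6.5,0],[0,0,0],36],
    [[-15,-3,0],[0,0,0],36],
    [[0,0,40],[0,0,0],36],
    [[0,0,40],[0,0,0],36],
    [[0,0,30],[0,0,0],36],
    [[0,0,0],[0,0,0],36],
    [[0,0,0],[0,0,0],36]
  ]
}}

```text
time: 14.35
position: [0.5945, 0.0345, 0.1423]
tcp_rot: [0.0, 0.68, 0.733, 0.0]
force: [0.2, -0.7, 0.1]
grip_width: 0.0384
```

```bash
python3 -c "
from h import *
im,d=snap('scene')
cv2.imwrite('pics/s4.png',cv2.resize(im[150:300,170:370],(800,600)))
print(delta([.5945,.0345,.111]))
for n in('tube','disc'): print(n,[(r['conf'],np.round(r['location'],4)) for r in bot.place_of(n,'scene')][:3])
im,d=snap('wrist','w4.png')
for n in('tube','disc'): print(n,[(r['conf'],np.round(r['location'],4)) for r in bot.place_of(n,'wrist')][:3])
"
```

```text
t 14.4 p [595.   34.6 142.8] psi 94.26 F [-0.2 -0.1 -0.6] w 38.6 j [ 0.06  0.35 -0.2   1.02  0.    1.55]
[-0.  -0.6 31.8]
tube [(0.83, array([ 0.4595,  0.4422, -0.0005])), (0.81, array([0.5933, 0.0301, 0.0854])), (0.65, array([0.4415, 0.0389, 0.0489]))]
disc [(0.68, array([0.5872, 0.0351, 0.049 ]))]
tube [(0.56, array([0.5915, 0.0327, 0.0898])), (0.27, array([ 0.4523, -0.0729,  0.0506]))]
disc [(0.72, array([0.5943, 0.0292, 0.0467]))]
```

View pics/s4.png

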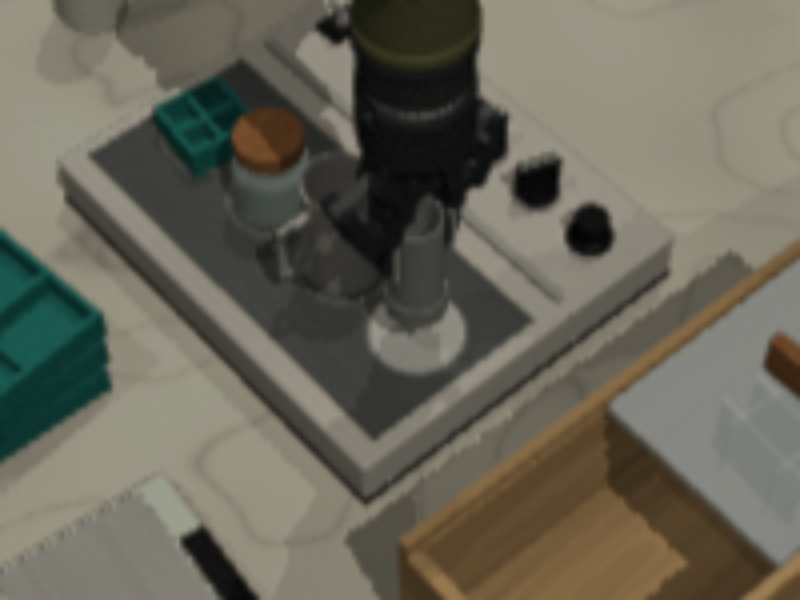

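{"method": "send_rows", "body": {
  "commands": [
    [[0,0,14],[0,0,0],36],
    [[0,0,9],[0,0,0],36],
    [[0,0,4],[0,0,0],36],
    [[0,0,3],[0,0,0],36],
    [[0,0,0],[0,0,0],36],
    [[0,0,0],[0,0,0],36]
  ]
}}

```text
time: 15.4
position: [0.5942, 0.0345, 0.1115]
tcp_rot: [0.0, 0.68, 0.733, 0.0]
force: [-0.5, -0.5, -0.6]
grip_width: 0.0384
```

```bash
python3 -c "
from h import *
state()"
```

```text
t 15.4 p [594.2  34.5 111.5] psi 94.25 F [-0.5 -0.5 -0.6] w 38.4 j [ 0.06  0.38 -0.24  0.95  0.    1.55]
```

{"method": "send_rows", "body": {
  "commands": [
    [[0,0,1],[0,0,0],36],
    [[0,0,0],[0,0,0],36]
  ]
}}

```text
time: 15.65
position: [0.5942, 0.0345, 0.1108]
tcp_rot: [0.0, 0.68, 0.733, 0.0]
force: [-1.1, 0.2, 3.4]
grip_width: 0.0384
```

{"method": "send_rows", "body": {
  "commands": [
    [[0,0,1],[0,0,0],36],
    [[0,0,0],[0,0,0],36]
  ]
}}

```text
time: 15.9
position: [0.5943, 0.0345, 0.1108]
tcp_rot: [0.0, 0.68, 0.733, 0.0]
force: [-3.4, 0.1, 10.2]
grip_width: 0.0387
```

{"method": "send_rows", "body": {
  "commands": [
    [[0,0,-1],[0,0,0],38],
    [[0,0,0],[0,0,0],42],
    [[0,0,0],[0,0,0],50],
    [[0,0,0],[0,0,0],60],
    [[0,0,0],[0,0,0],60],
    [[0,0,-15],[0,0,0],60],
    [[0,0,-30],[0,0,0],60],
    [[0,0,-40],[0,0,0],60],
    [[0,0,-40],[0,0,0],60],
    [[0,0,0],[0,0,0],60]
  ]
}}

```text
time: 17.15
position: [0.5965, 0.0346, 0.2403]
tcp_rot: [0.003, 0.68, 0.733, 0.003]
force: [0.4, 0.5, -0.5]
grip_width: 0.06
```

```bash
python3 -c "
from h import *
im,d=snap('wrist','w5.png')
P=world('wrist',d)
for n in('tube','disc','control1'): print(n,[(round(r['conf'],2),np.round(r['location'],4)) for r in bot.place_of(n,'wrist')][:3])
m=(P[...,2]>.143)&(P[...,2]<.16)&(np.hypot(P[...,0]-.594,P[...,1]-.034)<.032)&(d>0)
print(m.sum(),np.round(P[m].max(0),4),cv2.minEnclosingCircle(P[m][:,:2].astype(np.float32)))
print(delta([.4493,-.0164,.2]))"
```

```text
tube [(0.69, array([0.5858, 0.0336, 0.0553]))]
disc []
control1 [(0.86, array([ 0.452 , -0.0723,  0.0518])), (0.72, array([ 0.4463, -0.0171,  0.0504])), (0.63, array([ 0.4596, -0.1288,  0.0551]))]
773 [0.6111 0.0535 0.1541] ((0.5917462110519409, 0.03368805721402168), 0.02006889320909977)
t 17.35 p [593.3  34.5 234.5] psi 94.25 F [ 0.8 -0.4 -0.2] w 59.9 j [ 0.06  0.3  -0.05  1.22  0.    1.55]
[ -40.  -147.3   34.7]
```

View pics/w5.png

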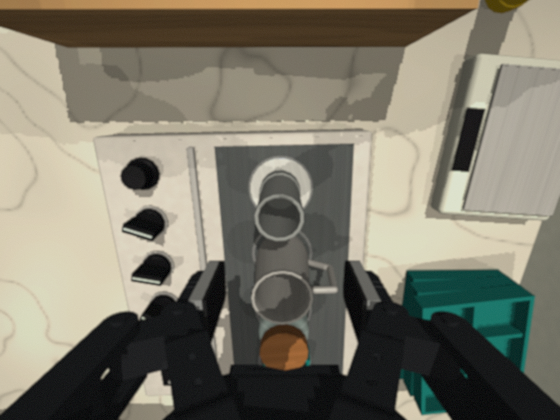

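{"method": "send_rows", "body": {
  "commands": [
    [[-5,-35,0],[0,0,0],40],
    [[-11,-38,0],[0,0,0],30],
    [[-12,-38,0],[0,0,0],30],
    [[-12,-36,0],[0,0,0],30],
    [[0,0,0],[0,0,10],30],
    [[0,0,0],[0,0,-10],30],
    [[0,0,0],[0,0,0],30]
  ]
}}

```text
time: 18.23
position: [0.4496, -0.0163, 0.2344]
tcp_rot: [-0.001, 0.681, 0.732, -0.001]
force: [1.6, -0.3, 0.7]
grip_width: 0.0299
```

```bash
python3 -c "
from h import *
im,d=snap('wrist','w6.png')
P=world('wrist',d)
for n in('control1',): print(n,[(round(r['conf'],2),np.round(r['location'],4)) for r in bot.place_of(n,'wrist')][:4])
for c in [(.4493,-.0164),(.454,-.072)]:
  m=(P[...,2]>.078)&(P[...,2]<.094)&(np.hypot(P[...,0]-c[0],P[...,1]-c[1])<.026)&(d>0)
  print(m.sum(),np.round(P[m].mean(0),4),cv2.minAreaRect(P[m][:,:2].astype(np.float32)))
print(delta([.4493,-.0164,.2]))"
```

```text
control1 [(0.7, array([ 0.4676, -0.1861,  0.0462])), (0.66, array([ 0.4554, -0.0734,  0.053 ])), (0.57, array([ 0.4565, -0.1287,  0.0536])), (0.56, array([ 0.4489, -0.0182,  0.0496]))]
420 [ 0.448  -0.0146  0.0866] ((0.4480540454387665, -0.0155349625274539), (0.011147422716021538, 0.03394174203276634), 75.63549041748047)
397 [ 0.4533 -0.0697  0.0861] ((0.4532938003540039, -0.07102422416210175), (0.011190632358193398, 0.033847566694021225), 83.20858001708984)
t 18.32 p [449.9 -16.3 234.6] psi 94.1 F [-0.7 -0.2  0.8] w 30.2 j [-0.04  0.03 -0.38  1.16  0.    1.46]
[-0.1 -0.6 34.6]
```

View pics/w6.png

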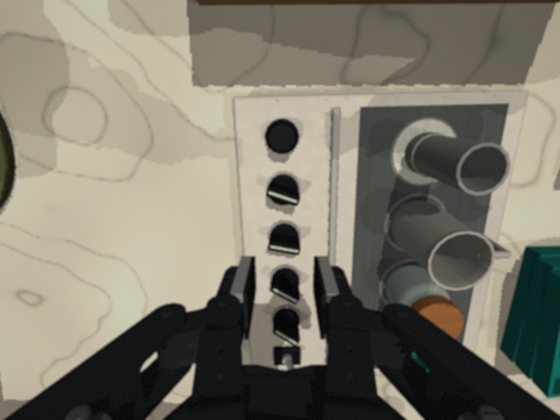

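{"method": "send_rows", "body": {
  "commands": [
    [[0,-1.5,0],[0,0,-10.2],24],
    [[0,0,0],[0,0,-10.2],24],
    [[0,0,0],[0,0,-10.2],24],
    [[0,0,0],[0,0,-10.2],24],
    [[0,0,0],[0,0,-10.2],24],
    [[0,0,0],[0,0,-10.2],24],
    [[0,0,0],[0,0,-10.2],24],
    [[0,0,40],[0,0,0],24],
    [[0,0,40],[0,0,0],24],
    [[0,0,30],[0,0,0],24],
    [[0,0,0],[0,0,0],24],
    [[0,0,0],[0,0,0],24]
  ],
  "newtons": 25
}}

```text
time: 19.82
position: [0.4495, -0.0164, 0.1262]
tcp_rot: [0.0, 0.125, 0.992, 0.0]
force: [0.3, 0.2, 0.4]
grip_width: 0.0238
```

```bash
python3 -c "
from h import *
print(delta([.4487,-.016,.067]))
im,d=snap('wrist','w7.png')
print(proj('wrist',[.4487,-.016,.086]))
P=world('wrist',d)
m=(P[...,2]>.078)&(P[...,2]<.094)&(np.hypot(P[...,0]-.4487,P[...,1]+.016)<.022)&(d>0)
print(m.sum(),np.round(P[m].mean(0),4) if m.sum() else '')
"
```

```text
t 19.82 p [449.5 -16.4 126.2] psi 165.61 F [0.3 0.2 0.4] w 23.8 j [-0.04  0.11 -0.56  0.91  0.    0.21]
[ 0.9  0.2 59.2]
[284.721518   237.72740268]
848 [ 0.4456 -0.0152  0.0872]
```

View pics/w7.png

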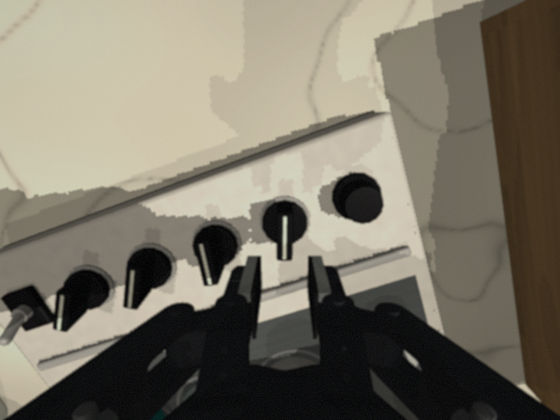

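{"method": "send_rows", "body": {
  "commands": [
    [[1,0,25],[0,0,0],24],
    [[0,0,20],[0,0,0],24],
    [[0,0,11],[0,0,0],24],
    [[0,0,3],[0,0,0],24],
    [[0,0,0],[0,0,0],24],
    [[0,0,0],[0,0,0],16],
    [[0,0,0],[0,0,0],9],
    [[0,0,0],[0,0,0],9],
    [[0,0,0],[0,0,0],9]
  ]
}}

```text
time: 21.0
position: [0.4485, -0.0161, 0.067]
tcp_rot: [0.001, 0.125, 0.992, 0.0]
force: [0.2, 0.3, 6.2]
grip_width: 0.0101
```

{"method": "send_rows", "body": {
  "commands": [
    [[0,0,0],[0,0,7],9],
    [[0,0,0],[0,0,7],9],
    [[0,0,0],[0,0,7],9],
    [[0,0,0],[0,0,7],9],
    [[0,0,0],[0,0,7],9],
    [[0,0,0],[0,0,7],9],
    [[0,0,0],[0,0,7],9],
    [[0,0,0],[0,0,7],9],
    [[0,0,0],[0,0,7],9],
    [[0,0,0],[0,0,7],9],
    [[0,0,0],[0,0,0.2],9],
    [[0,0,0],[0,0,0],9]
  ]
}}

```text
time: 22.5
position: [0.4478, -0.0167, 0.067]
tcp_rot: [0.0, 0.673, 0.74, -0.0]
force: [-3.1, -0.9, 8.2]
grip_width: 0.0105
```

{"method": "send_rows", "body": {
  "commands": [
    [[0,0,0],[0,0,0],14],
    [[0,0,0],[0,0,0],24],
    [[0,0,0],[0,0,0],24],
    [[0,0,-15],[0,0,0],24],
    [[0,0,-40],[0,0,0],24],
    [[0,0,-50],[0,0,0],24],
    [[0,0,-60],[0,0,0],24],
    [[0,0,0],[0,0,0],24],
    [[0,0,0],[0,0,0],24]
  ]
}}

```text
time: 23.62
position: [0.4479, -0.0162, 0.2318]
tcp_rot: [0.0, 0.673, 0.74, 0.0]
force: [-0.7, 0.3, -0.5]
grip_width: 0.0237
```

```bash
python3 -c "
from h import *
state()
im,d=snap('wrist','w8.png')
P=world('wrist',d)
for c in [(.4487,-.016),(.454,-.072)]:
  m=(P[...,2]>.078)&(P[...,2]<.094)&(np.hypot(P[...,0]-c[0],P[...,1]-c[1])<.026)&(d>0)
  print(m.sum(),np.round(P[m].mean(0),4),cv2.minAreaRect(P[m][:,:2].astype(np.float32)))
for c in('top','scene'):
  im,d=snap(c)
  for n in('tube','jug','jar','minitray','door_handle'): print(c,n,[(round(r['conf'],2),np.round(r['location'],4)) for r in bot.place_of(n,c)][:3])
"
```

```text
t 23.62 p [447.9 -16.2 231.8] psi 95.45 F [-0.7  0.3 -0.5] w 23.7 j [-0.04  0.03 -0.39  1.15 -0.    1.44]
378 [ 0.4466 -0.0146  0.0861] ((0.4466788172721863, -0.015634769573807716), (0.009984703734517097, 0.03409894183278084), 5.498903751373291)
391 [ 0.4519 -0.0697  0.0852] ((0.4521734118461609, -0.07079879939556122), (0.01107156090438366, 0.03385135531425476), 82.2786865234375)
top tube [(0.7, array([0.5953, 0.0311, 0.0538])), (0.69, array([0.8165, 0.2569, 0.0011])), (0.62, array([ 0.4607,  0.4417, -0.0034]))]
top jug [(0.94, array([ 0.6014, -0.0448,  0.0522]))]
top jar [(0.93, array([ 0.611 , -0.1244,  0.0525]))]
top minitray [(0.82, array([ 0.6141, -0.2074,  0.0502]))]
top door_handle [(0.67, array([0.4515, 0.2575, 0.1441]))]
scene tube [(0.96, array([ 0.8225,  0.2558, -0.0027])), (0.77, array([0.4606, 0.4388, 0.0024])), (0.74, array([0.5938, 0.0338, 0.055 ]))]
scene jug [(0.97, array([ 0.6007, -0.0418,  0.0495])), (0.56, array([ 0.4704, -0.2328,  0.052 ]))]
scene jar [(0.89, array([ 0.6106, -0.1256,  0.0478])), (0.47, array([0.4417, 0.0389, 0.0502]))]
scene minitray [(0.9, array([ 0.615 , -0.2032,  0.0506]))]
scene door_handle [(0.79, array([0.452 , 0.2577, 0.1468])), (0.73, array([0.5905, 0.0359, 0.0498])), (0.34, array([0.5306, 0.2643, 0.0023]))]
```

View pics/w8.png

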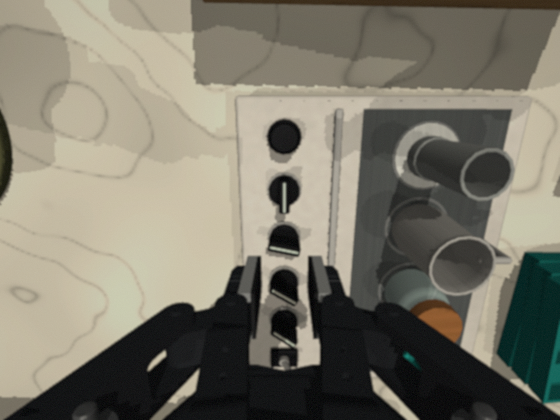

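Knob 1's bar, at pixel (284,192), now lies along the row: it reads 5.5° against the warmer's yaw of 5.45°. The other knobs look unchanged, the tube stands on the disc, and the gripper is well clear.

```bash
python3 -c "
from cell import bot
print(bot.sign_off())"
```

```text
the job is handed in; nothing more can be done
None
```

The tube mould is upright on the bare disc, zone knob 1 is turned along the row, and the job is handed in at about 24 s of the 64 s allowed.

- **Glass top:** I pushed it by its handle over the near half. The tube was in the far half, so this cleared it.
- **Tube:** I lifted it out and lowered it onto the disc (leftmost spot) until the force showed contact, then let go. Its rim read 154 mm high, against 153 mm expected. The axis was within about 4 mm of the disc centre, with 12 mm to spare.
- **Knob 1:** I turned it about 70° clockwise and released it. Its bar reads 5.5°, against the warmer's measured yaw of 5.45°.
- **Everything else:** Knob 2, measured before and after, shifted only within the measuring noise (about 1°). The other controls look unchanged in the last picture. The jug and jar read where they started, and so does the minitray in the scene camera. I did not re-measure the bottle, tub, spatula or dividers; the arm did not come near them.

No check failed. Some network reports were plainly wrong: the coloured look-alikes named as the tube, and the top camera's first minitray report. I discarded them by comparing with the pictures.

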